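# Hold the returned cup on the cup rinser

### The job

One of the three white tumblers came back on the brown serving tray, already turned mouth down. Take that one, set it mouth down and centred on the black cross of the cup rinser, press the sprung cross half way down (10 mm of its 20 mm) and finish there, with the gripper still holding the cup and keeping the cross pressed. Leave the two clean tumblers on the wooden board and everything else where they are.

Things in the scene. Friction and masses are not known exactly. Their poses are not given: they have to be found in the camera images.
- cup_a: a straight white porcelain tumbler without handle standing mouth down, 62 mm outside diameter, 90 mm tall, wall 4 mm, closed at the top by its 6 mm bottom, 0.11 to 0.21 kg, bears a 40 N grip; origin at the centre of its rim (underside), z up along its axis. cup_a, cup_b, cup_c are alike: one stands on the tray, two on the board, and which is which changes
- cup_b: a straight white porcelain tumbler without handle standing mouth down, 62 mm outside diameter, 90 mm tall, wall 4 mm, closed at the top by its 6 mm bottom, 0.11 to 0.21 kg, bears a 40 N grip; origin at the centre of its rim (underside), z up along its axis. cup_a, cup_b, cup_c are alike: one stands on the tray, two on the board, and which is which changes
- cup_c: a straight white porcelain tumbler without handle standing mouth down, 62 mm outside diameter, 90 mm tall, wall 4 mm, closed at the top by its 6 mm bottom, 0.11 to 0.21 kg, bears a 40 N grip; origin at the centre of its rim (underside), z up along its axis. cup_a, cup_b, cup_c are alike: one stands on the tray, two on the board, and which is which changes
- tray: the brown serving tray, fixed, 240 mm (its x) by 200 mm (its y), upper face 8 mm above the counter, lip 16 mm high; origin at the centre of its underside. The cup on it stands about 60 mm towards -x and 20 mm towards +y of its centre, within 15 mm
- board: the light wooden drying board, fixed, 250 mm (its x) by 110 mm (its y), 8 mm thick; origin at the centre of its underside. Two clean cups stand on it, about 130 mm apart along its x
- rinser: the cup rinser, fixed: a square open steel basin 170 by 170 mm, walls 38 mm high; origin at the centre of its underside, z up. In its middle stands the sprung black cross: two bars 104 mm long, 10 mm wide along the basin's x and y, upper face 58 mm above the counter when not pressed; a 10 mm thick stub stands 6 mm higher at the centre and goes inside the cup's mouth
- cross_top (a point): the centre of the cross's flat upper face, on the axis of the rinser; it goes down with the cross, from 58 mm above the counter (not pressed) to 38 mm (at its stop)
- cross (a joint): how far the cross is pressed down, in m: 0 not pressed, 0.020 at its stop. A spring pushes it back up: about 3.8 N to start it moving and 500 N/m from there, so about 9 N at 10 mm; the cup's own weight does not move it
- sugar_bowl: white open sugar bowl, 72 mm across and 45 mm tall, on the far half (+x, +y) of the tray; origin at its underside; a bystander
- spoon: steel spoon, 130 mm long, lying on the tray along its -y edge, in its +x half; a bystander
- pitcher: steel milk pitcher, 84 mm across and 95 mm tall, with a handle; origin at its underside; a bystander
- jar: amber jar with a black lid, 70 mm across and 85 mm tall; origin at its underside; a bystander
- tamper: dark steel coffee tamper standing on its foot, 56 mm across and 88 mm tall; origin at its underside; a bystander
- mug: white mug with a handle, 76 mm across and 75 mm tall; origin at its underside; a bystander
- saucer: white saucer, 130 mm across and 18 mm tall; origin at its underside; a bystander
Mind the look-alikes: they are no part of the job. What is shaped like the cup_b but blue or pink is not meant. What is shaped like the rinser but yellow is not meant.

How it is judged:
On the way:
1. the cup from the tray is held in the gripper, clear above the tray (((height (world z) of cup_a above 0.035 m and contact force between the fingers and cup_a above 1 N and angle between cup_a's own z axis and vertical below 0.3 rad and value of joint cross below 0.004 m and horizontal distance between each of cup_b, cup_c and tray above 0.12 m) or (height (world z) of cup_b above 0.035 m and contact force between the fingers and cup_b above 1 N and angle between cup_b's own z axis and vertical below 0.3 rad and value of joint cross below 0.004 m and horizontal distance between each of cup_a, cup_c and tray above 0.12 m) or (height (world z) of cup_c above 0.035 m and contact force between the fingers and cup_c above 1 N and angle between cup_c's own z axis and vertical below 0.3 rad and value of joint cross below 0.004 m and horizontal distance between each of cup_a, cup_b and tray above 0.12 m))), for 0.1 s.
At the end, for the whole second after the job is handed in: The tray's cup is mouth down on the cross, within 15 mm of its centre and 0.15 rad of upright, touched by the fingers, at rest, pushing with over 3 N and keeping the cross 6 to 14 mm down; the board's cups and all bystanders are within 30 mm of where they stood (value of joint cross between 0.006 and 0.014 m and velocity of joint cross between -0.01 and 0.01 m/s and ((horizontal distance between cup_a and cross_top below 0.015 m and z of cup_a in the frame of cross_top below 0.008 m and angle between cup_a's own z axis and vertical below 0.15 rad and contact force between cup_a and rinser above 3 N and contact force between the fingers and cup_a above 1 N and linear speed of cup_a below 0.02 m/s and horizontal distance between each of cup_b, cup_c and tray above 0.12 m and distance of each of cup_b, cup_c from where it was at the start of the episode below 0.03 m) or (horizontal distance between cup_b and cross_top below 0.015 m and z of cup_b in the frame of cross_top below 0.008 m and angle between cup_b's own z axis and vertical below 0.15 rad and contact force between cup_b and rinser above 3 N and contact force between the fingers and cup_b above 1 N and linear speed of cup_b below 0.02 m/s and horizontal distance between each of cup_a, cup_c and tray above 0.12 m and distance of each of cup_a, cup_c from where it was at the start of the episode below 0.03 m) or (horizontal distance between cup_c and cross_top below 0.015 m and z of cup_c in the frame of cross_top below 0.008 m and angle between cup_c's own z axis and vertical below 0.15 rad and contact force between cup_c and rinser above 3 N and contact force between the fingers and cup_c above 1 N and linear speed of cup_c below 0.02 m/s and horizontal distance between each of cup_a, cup_b and tray above 0.12 m and distance of each of cup_a, cup_b from where it was at the start of the episode below 0.03 m)) and distance of each of sugar_bowl, spoon, pitcher, jar, tamper, mug, saucer from where it was at the start of the episode below 0.03 m); the arm keeps its last pose, push and grip.
It fails at once if a cup from the board is moved more than 30 mm ((distance of cup_a from where it was at the start of the episode above 0.03 m and horizontal distance between cup_b and tray below 0.12 m and distance of cup_b from where it was at the start of the episode below 0.03 m) or (distance of cup_a from where it was at the start of the episode above 0.03 m and horizontal distance between cup_c and tray below 0.12 m and distance of cup_c from where it was at the start of the episode below 0.03 m) or (distance of cup_b from where it was at the start of the episode above 0.03 m and horizontal distance between cup_a and tray below 0.12 m and distance of cup_a from where it was at the start of the episode below 0.03 m) or (distance of cup_b from where it was at the start of the episode above 0.03 m and horizontal distance between cup_c and tray below 0.12 m and distance of cup_c from where it was at the start of the episode below 0.03 m) or (distance of cup_c from where it was at the start of the episode above 0.03 m and horizontal distance between cup_a and tray below 0.12 m and distance of cup_a from where it was at the start of the episode below 0.03 m) or (distance of cup_c from where it was at the start of the episode above 0.03 m and horizontal distance between cup_b and tray below 0.12 m and distance of cup_b from where it was at the start of the episode below 0.03 m) or distance of each of cup_a, cup_b from where it was at the start of the episode above 0.03 m or distance of each of cup_a, cup_c from where it was at the start of the episode above 0.03 m or distance of each of cup_b, cup_c from where it was at the start of the episode above 0.03 m).
It fails at once if a bystander is moved more than 30 mm (distance of any of sugar_bowl, spoon, pitcher, jar, tamper, mug, saucer from where it was at the start of the episode above 0.03 m).
It also fails if it takes over 42 s, if anything falls off the work surface, if the arm or the gripper's body presses on something with over 40 N, if the wrist force passes 120 N, or if a joint passes its speed limit or range.

### The arm

A 6-joint arm with a two-finger parallel gripper is mounted at the origin on the work surface. World frame = base frame: x ahead of the robot, y to its left, z up, the work surface at z = 0. Lengths are in m, angles in rad, forces in N, time in s.
With the tool pointing down it reaches from about 0.375 to 0.975 m from the base axis. Payload 3.8 kg.
Tool frame: the origin (TCP) lies midway between the tips of the shut fingers; the grasp point (between the pads) lies 19 mm behind it; z points along the fingers, y is the line along which they close (so a half turn about z gives the same grasp; the last joint's range is limited). The gripper opens to 85 mm and grips with 20 to 120 N. Pads are 22 mm wide; open, the fingers measure 114 mm over their backs; the gripper's body (76 mm by 85 mm) begins 54 mm behind the grasp point. The pads swing forward as they close: fully open they stand 13 mm farther back than shut.
Start: joints at [-1.341, 0.264, 1.604, -0, 1.274, -0.037], TCP at [0.178, -0.651, 0.21] pointing down, gripper open.
Joint ranges: [-2.63, 2.63], [-0.94, 2.18], [0.31, 2.57], [-1.31, 4.45], [0, 2.66], [-2.55, 2.55]. Speed limits (rad/s): [2.57, 2.57, 3.14, 3.14, 3.14, 3.14].

### API

Orientations are given as a rotation vector (axis times angle).
In Python, from workcell import bot, cams gives the robot as it stands.
- The arm moves only by the tool play_rows, never from a script. Its argument "rows" is a list of rows, each a list of 2 entries, a list of its own where there are three numbers: the shift along the tool's x, y, z scaled (see below), then the turn, a rotation vector about the tool's x, y, z scaled (see below). A call has 1 to 20 rows; each row is the pose to reach, as a shift and turn from the pose commanded when the call began, along the tool's axes at that moment; what a row does not reach only later rows make up. The controller multiplies each number of a shift by 250 mm and each number of a turn by 45 degrees. A row lasts 1/12 s, in which the tool goes at most 41.7 mm and 7.16 degrees, less where a joint would pass 70% of its speed; a pose out of reach is approached as far as the arm can. A call with a number of a shift or a turn outside -1 to 1 is refused whole. A call with a gripper value outside its range is refused whole. "claw" is the opening, from -1 (shut) to 1 (fully open), set as the call begins (left out, the last holds). The fingers move at their own pace and stop on an object; "newtons" is the grip in N (left out, the last holds). Time passes only in rows, so rows that repeat a pose let the fingers close. It gives the time, the measured TCP pose, the force, the opening and the grip force at its end, in the units of the state.
- bot.read_state(): the state, without advancing time (a new reading comes with each control period).
- cams.read_camera(name): name is "scene" or "top"; returns a dict with "image" (400x640x3 uint8, red, green, blue), "K" (3x3 intrinsics, pixels), "k1" (the pictures are not rectified: a ray, as slopes to the right and down, at radius r is drawn at 1 + k1 r^2 times it, then the intrinsics apply), "T" (4x4, takes a point from camera to world coordinates). Camera axes: x right, y down, z forward; pixel columns grow to the right and rows downward; lengths in m; the calibration is good to about 2 mm. A picture is of the moment at which its call begins. There is no depth.
- bot.finish_job(): hands the job in; it is judged then, once.
The state is a dict: "time": time; "q": joint angles; "joint_vel": joint speeds; "joint_torque": joint torques, N m; "tool_pos": TCP position; "tcp_rot": TCP orientation; "wrist_force": force on the tool from outside, world axes, zero at the start; "torque": the same for the moment, N m; "width": opening from 0.0 (shut) to 1.0 (fully open); "grip_force": force on a finger pad.
Only numpy, scipy, OpenCV 4.12 (cv2) and the standard library are available. Lean on these libraries where they do the work, as an engineer would, in place of code of your own. Each camera call takes 0.05 s, during which the arm holds its last target. There are 200 camera calls.

## Working session

There is one attempt and no reset: what is moved stays moved. The work goes in short steps, Python scripts to look and compute and a tool call to move; the robot and the scene stay as the last step left them, time stands still between calls to the robot, and variables do not carry over. Pictures are saved under pics/ and viewed, at most 10 in all, crops included, and the job is handed in when it is done.

Besides the shell and the picture viewer there is one more tool, called as name([rows], argument=value, ...), one row to a line, values as JSON. play_rows: Moves the arm, as the interface text tells. Its arguments: {"type":"object","properties":{"rows":{"type":"array","items":{"type":"array"}},"claw":{"type":"number"},"newtons":{"type":"number"}},"required":["rows"]}

```bash
mkdir -p pics; cat > h.py <<'E'
import numpy as np, cv2
from scipy.spatial.transform import Rotation as R
def cast(c,u,v,z):
    K=np.array(c["K"]);T=np.array(c["T"])
    p=cv2.undistortPoints(np.array([[[u,v]]],float),K,np.array([c["k1"],0,0,0,0.]))[0,0]
    d=T[:3,:3]@np.array([p[0],p[1],1]);o=T[:3,3];return o+d*(z-o[2])/d[2]
def proj(c,P):
    K=np.array(c["K"]);T=np.linalg.inv(np.array(c["T"]))
    return cv2.projectPoints(np.array(P,float).reshape(-1,1,3),cv2.Rodrigues(T[:3,:3])[0],T[:3,3],K,np.array([c["k1"],0,0,0,0.]))[0][:,0]
E
python3 - <<'E'
from workcell import bot,cams
import cv2,pickle,numpy as np
s=bot.read_state();print(s)
for n in("scene","top"):
    c=cams.read_camera(n);pickle.dump(c,open(n+".pkl","wb"));cv2.imwrite(f"pics/{n}0.png",c["image"][:,:,::-1]);print(n,np.round(c["T"],3).tolist(),c["K"],c["k1"])
E
```

```text
{'time': 0.0, 'q': array([-1.34087239e+00,  2.64765195e-01,  1.60540779e+00, -1.61525140e-05,
        1.27366367e+00, -3.68742645e-02]), 'joint_vel': array([ 7.74782330e-05,  6.53629610e-04, -1.77181493e-04,  4.30366066e-04,
        9.21710858e-04,  7.03761954e-04]), 'joint_torque': array([ 3.91789390e-04, -5.15114093e+01, -3.67311323e+01, -1.03819687e-04,
        1.28514413e-02,  1.36162335e-07]), 'tool_pos': array([ 0.17779052, -0.65035184,  0.2085357 ]), 'tcp_rot': array([-3.11146801e+00, -4.17554294e-01,  3.63589397e-04]), 'wrist_force': array([-1.21223158,  0.00284279, -0.26429907]), 'torque': array([-0.01265841,  0.01808787,  0.0133719 ]), 'grip_force': 0.0, 'width': 1.0016064529725572}
scene [[0.389, 0.666, -0.637, 1.412], [0.921, -0.278, 0.273, -0.366], [0.005, -0.692, -0.721, 1.063], [0.0, 0.0, 0.0, 1.0]] [[450.76218052   0.         317.21458849]
 [  0.         450.76218052 193.10752066]
 [  0.           0.           1.        ]] -0.016626348079846094
top [[0.014, -0.993, 0.119, 0.38], [-1.0, -0.013, 0.011, -0.007], [-0.009, -0.119, -0.993, 1.385], [0.0, 0.0, 0.0, 1.0]] [[402.51740695   0.         323.10131534]
 [  0.         402.51740695 202.17913565]
 [  0.           0.           1.        ]] 0.009268835582348282
```

View pics/scene0.png

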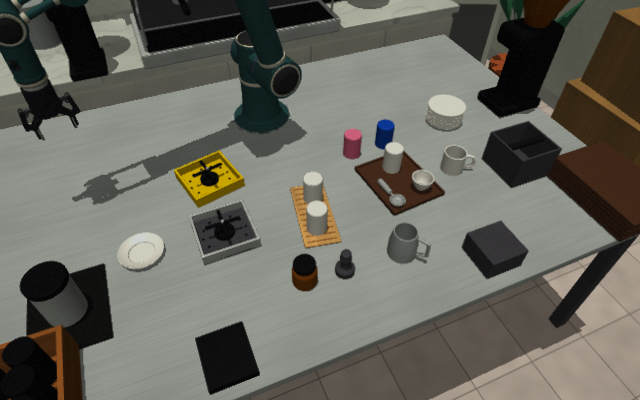

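View pics/top0.png

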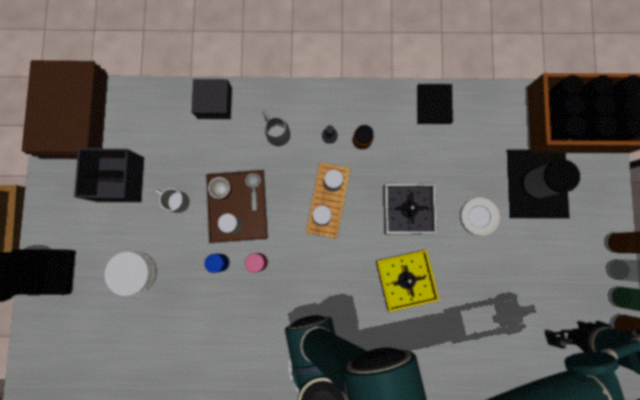

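Scene: the candidate cups are white at (393,158) on the brown tray, white at (313,187) and (317,218) on the board, pink at (352,144) and blue at (385,134). The white one on the tray fits. For the rinser, the grey steel one at (225,231) fits, and the yellow one at (209,178) is the look-alike. In the top picture these are the cup at (228,223) and the rinser at (410,209). An enlarged crop will confirm them.

```bash
python3 - <<'E'
import pickle,cv2,numpy as np
s=pickle.load(open("scene.pkl","rb"))["image"];t=pickle.load(open("top.pkl","rb"))["image"]
f=lambda i,x,y:cv2.resize(i[y:y+75,x:x+100],(400,300),interpolation=cv2.INTER_CUBIC)
m=np.vstack([np.hstack([f(s,350,135),f(s,175,195)]),np.hstack([f(t,190,170),f(t,360,170)])])
cv2.imwrite("pics/crop.png",m[:,:,::-1])
E
```

```text
(no output)
```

View pics/crop.png

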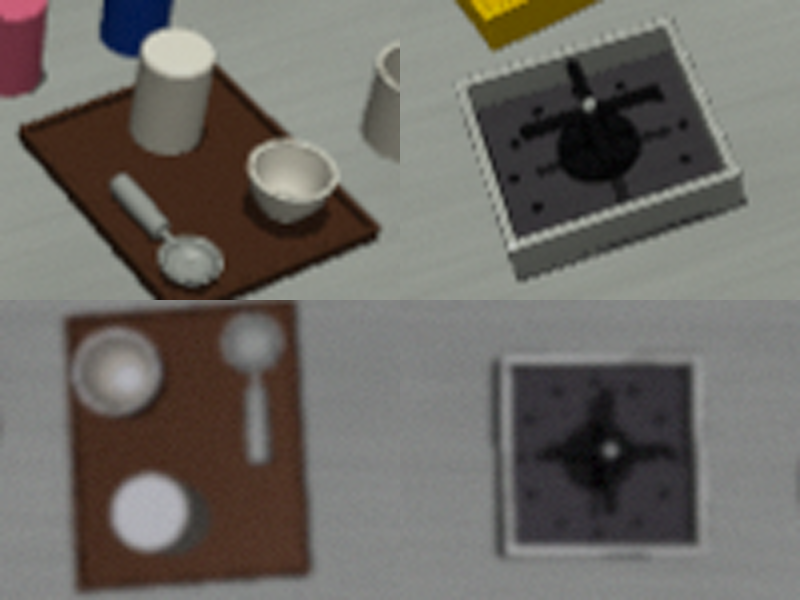

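The crop confirms both: a white cup on the tray, top-face centre at scene (394.1,147.9) and top (227.1,222.6), and the grey rinser with its stub at scene (221.6,220.3) and top (412,207).

```bash
python3 - <<'E'
import pickle,numpy as np
from h import *
s=pickle.load(open("scene.pkl","rb"));t=pickle.load(open("top.pkl","rb"))
S=lambda x,y,ox,oy:((x+.5)/4-.5+ox,(y+.5)/4-.5+oy)
np.set_printoptions(precision=4,suppress=True)
print("cup",cast(s,*S(178,53,350,135),.098),cast(t,*S(150,212,190,170),.098))
print("stub",cast(s,*S(188,103,175,195),.064),cast(t,*S(211,150,360,170),.064))
print("crossbars top",cast(t,*S(203,153,360,170),.058))
for c,pts,o in((s,[(62,85),(268,22),(342,170),(112,245)],(175,195)),(t,[(100,57),(297,57),(300,255),(100,255)],(360,170))):
    p=np.array([cast(c,*S(*q,*o),.038) for q in pts]);print("basin",p.mean(0),p[:,:2].tolist(),np.linalg.norm(p-np.roll(p,1,0),axis=1))
for n,u,v in(("pink",256,262),("blue",216,263)): print(n,cast(t,u,v,.095))
for n,u,v,z in(("bowl",219,187,.05),("board1",333,180,.098),("board2",321,215,.098),("saucer",480,216,.01),("jar",364,135,.085),("mug",173,201,.075),("yellow",408,281,.04)): print(n,cast(t,u,v,z))
E
```

```text
cup [0.4677 0.3121 0.098 ] [0.4635 0.3141 0.098 ]
stub [ 0.5246 -0.2875  0.064 ] [ 0.5249 -0.2862  0.064 ]
crossbars top [ 0.523  -0.2809  0.058 ]
basin [ 0.5265 -0.2854  0.038 ] [[0.4477252196561159, -0.3682912086955322], [0.44486536860958514, -0.20724125921442021], [0.6059281681683176, -0.19915912575574898], [0.6074997610247862, -0.36702576490139627]] [0.1598 0.1611 0.1613 0.1679]
basin [ 0.5232 -0.2818  0.038 ] [[0.6056450993403053, -0.19911019489587065], [0.6076869040143844, -0.3650569370301887], [0.4408813710203219, -0.3644446073424246], [0.43856148843869214, -0.19842612567879164]] [0.1671 0.166  0.1668 0.166 ]
pink [0.3398 0.2177 0.095 ]
blue [0.335  0.3447 0.095 ]
bowl [0.586  0.3585 0.05  ]
board1 [ 0.6062 -0.0236  0.098 ]
board2 [0.492  0.0136 0.098 ]
saucer [ 0.5034 -0.527   0.01  ]
jar [ 0.7609 -0.1248  0.085 ]
mug [0.5337 0.5009 0.075 ]
yellow [ 0.2837 -0.2739  0.04  ]
```

play_rows([
  [[0.2,-0.2,0],[0,0,0]],
  [[0.4,-0.4,0],[0,0,0]],
  [[0.6,-0.6,0],[0,0,0]],
  [[0.8,-0.8,0],[0,0,0]],
  [[1,-1,0],[0,0,0]],
  [[1,-1,0],[0,0,0]],
  [[1,-1,0],[0,0,0]],
  [[1,-1,0],[0,0,0]],
  [[1,-1,0],[0,0,0]],
  [[1,-1,0],[0,0,0]],
  [[1,-1,0],[0,0,0]],
  [[1,-1,0],[0,0,0]],
], claw=1)

```text
time: 1.1
tool_pos: [0.3529, -0.3444, 0.2097]
tcp_rot: [3.113, 0.418, -0.001]
wrist_force: [0.5, 0.2, 0.7]
width: 0.998
grip_force: 0.0
```

play_rows([
  [[0.8,-0.896,0],[0,0,0]],
  [[0.8,-0.896,0],[0,0,0]],
  [[0.8,-0.896,0],[0,0,0]],
  [[0.8,-0.896,0],[0,0,0]],
  [[0.8,-0.896,0],[0,0,0]],
  [[0.8,-0.896,0],[0,0,0]],
  [[0.8,-0.896,0],[0,0,0]],
  [[0.8,-0.896,0],[0,0,0]],
  [[0.8,-0.896,0],[0,0,0]],
  [[0.8,-0.896,0],[0,0,0]],
])

```text
time: 1.93
tool_pos: [0.487, -0.0763, 0.2096]
tcp_rot: [3.113, 0.418, -0.002]
wrist_force: [-0.7, -1.2, 0.1]
width: 1.003
grip_force: 0.0
```

play_rows([
  [[0.326,-1,0],[0,0,0]],
  [[0.326,-1,0],[0,0,0]],
  [[0.326,-1,0],[0,0,0]],
  [[0.326,-1,0],[0,0,0]],
  [[0.326,-1,0],[0,0,0]],
  [[0.326,-1,0],[0,0,0]],
  [[0.326,-1,0],[0,0,0]],
  [[0.326,-1,0],[0,0,0]],
  [[0.326,-1,0],[0,0,0]],
  [[0.326,-1,0],[0,0,0]],
])

```text
time: 2.77
tool_pos: [0.5, 0.185, 0.2096]
tcp_rot: [3.113, 0.414, -0.001]
wrist_force: [0.1, 0.3, 0.1]
width: 1.003
grip_force: 0.0
```

play_rows([
  [[0,-0.516,0],[0,0,0]],
  [[0,-0.516,0],[0,0,0]],
  [[0,-0.516,0],[0,0,0]],
  [[0,-0.516,0],[0,0,0]],
  [[0,-0.516,0],[0,0,0]],
  [[0,-0.516,0],[0,0,0]],
  [[0,-0.516,0],[0,0,0]],
  [[0,-0.516,0],[0,0,0]],
])

```text
time: 3.43
tool_pos: [0.4664, 0.3098, 0.2098]
tcp_rot: [3.114, 0.414, -0.0]
wrist_force: [-0.3, -0.0, 0.5]
width: 1.0
grip_force: 0.0
```

play_rows([
  [[0,-0.013,0.1],[0,0,0]],
  [[0,-0.013,0.2],[0,0,0]],
  [[0,-0.013,0.3],[0,0,0]],
  [[0,-0.013,0.36],[0,0,0]],
  [[0,-0.013,0.36],[0,0,0]],
])

```text
time: 3.85
tool_pos: [0.4625, 0.3117, 0.1156]
tcp_rot: [3.111, 0.414, -0.011]
wrist_force: [-1.3, -1.2, -1.1]
width: 1.001
grip_force: 0.0
```

```bash
python3 - <<'E'
from workcell import bot,cams
import cv2,numpy as np
f=lambda i,x,y:cv2.resize(i[y:y+75,x:x+100],(400,300),interpolation=cv2.INTER_CUBIC)
m=np.hstack([f(cams.read_camera("scene")["image"],345,110),f(cams.read_camera("top")["image"],185,175)])
cv2.imwrite("pics/pre.png",m[:,:,::-1]);print(bot.read_state()["tool_pos"])
E
```

```text
[0.46501659 0.31373941 0.11966705]
```

View pics/pre.png

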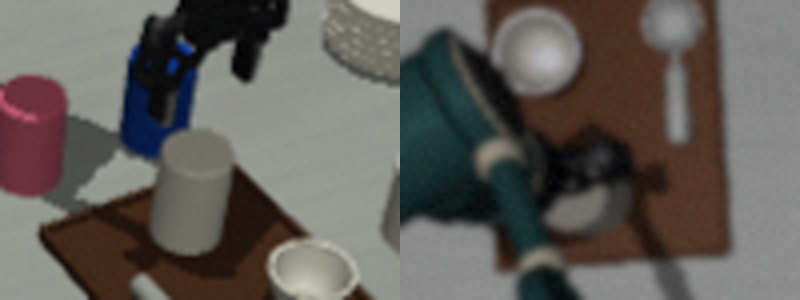

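The fingers' tips, at crop (160,120) and (243,78), straddle the cup axis, with the cup top at (197,152). Nothing is touched and they are aligned, so I descend.

play_rows([
  [[0,0,0.05],[0,0,0]],
  [[0,0,0.1],[0,0,0]],
  [[0,0,0.15],[0,0,0]],
  [[0,0,0.2],[0,0,0]],
  [[0,0,0.25],[0,0,0]],
  [[0,0,0.28],[0,0,0]],
  [[0,0,0.3],[0,0,0]],
  [[0,0,0.3],[0,0,0]],
  [[0,0,0.3],[0,0,0]],
  [[0,0,0.3],[0,0,0]],
])

```text
time: 4.78
tool_pos: [0.4654, 0.3154, 0.0454]
tcp_rot: [-3.113, -0.418, -0.002]
wrist_force: [-0.2, -0.1, 0.2]
width: 1.0
grip_force: 0.0
```

play_rows([
  [[0,0,0],[0,0,0]],
  [[0,0,0],[0,0,0]],
  [[0,0,0],[0,0,0]],
  [[0,0,0],[0,0,0]],
  [[0,0,0],[0,0,0]],
  [[0,0,0],[0,0,0]],
  [[0,0,0],[0,0,0]],
  [[0,0,0],[0,0,0]],
  [[0,0,0],[0,0,0]],
  [[0,0,0],[0,0,0]],
  [[0,0,0],[0,0,0]],
  [[0,0,0],[0,0,0]],
], claw=-1, newtons=32)

```text
time: 5.78
tool_pos: [0.4658, 0.3155, 0.046]
tcp_rot: [-3.113, -0.418, -0.003]
wrist_force: [-0.1, -0.0, 5.1]
width: 0.713
grip_force: 35.4
```

play_rows([
  [[0,0,-0.02],[0,0,0]],
  [[0,0,-0.06],[0,0,0]],
  [[0,0,-0.12],[0,0,0]],
  [[0,0,-0.18],[0,0,0]],
  [[0,0,-0.24],[0,0,0]],
  [[0,0,-0.3],[0,0,0]],
  [[0,0,-0.36],[0,0,0]],
  [[0,0,-0.42],[0,0,0]],
  [[0,0,-0.48],[0,0,0]],
  [[0,0,-0.54],[0,0,0]],
  [[0,0,-0.6],[0,0,0]],
  [[0,0,-0.64],[0,0,0]],
  [[0,0,-0.66],[0,0,0]],
  [[0,0,-0.66],[0,0,0]],
  [[0,0,-0.66],[0,0,0]],
])

```text
time: 7.03
tool_pos: [0.4647, 0.3148, 0.2096]
tcp_rot: [3.113, 0.418, -0.001]
wrist_force: [-0.9, -0.1, -2.2]
width: 0.711
grip_force: 35.1
```

```bash
python3 - <<'E'
from workcell import bot,cams
import cv2,numpy as np,pickle
c=cams.read_camera("scene");pickle.dump(c,open("lift.pkl","wb"))
cv2.imwrite("pics/lift.png",cv2.resize(c["image"][60:185,325:475],(720,600),interpolation=cv2.INTER_CUBIC)[:,:,::-1]);print(bot.read_state())
E
```

```text
{'time': 7.0833, 'q': array([ 5.51100830e-01,  5.04667189e-02,  1.85092426e+00, -7.14305150e-07,
        1.24180109e+00,  1.85505408e+00]), 'joint_vel': array([ 0.00035988,  0.00721924,  0.01102356,  0.00080689, -0.00030532,
       -0.00025595]), 'joint_torque': array([ 3.86982472e-03, -4.06443179e+01, -3.77083361e+01,  6.86894673e-04,
       -1.84467563e-02, -2.32530522e-05]), 'tool_pos': array([0.46432841, 0.31461275, 0.20893276]), 'tcp_rot': array([ 3.11302737e+00,  4.17827498e-01, -2.29547333e-03]), 'wrist_force': array([-0.61693065, -0.27514913, -0.92857279]), 'torque': array([-0.00974496, -0.01803137,  0.00456154]), 'grip_force': 35.074214274063706, 'width': 0.711301626400858}
```

View pics/lift.png

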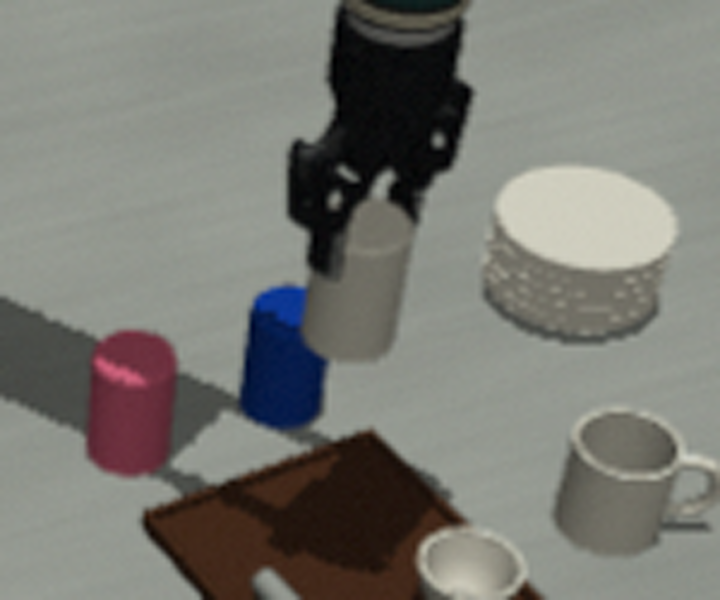

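The cup is held upright and clear of the tray, rim at crop (302..393, bottom 361). I'll check the cup's offset in the hand.

```bash
python3 - <<'E'
import pickle,numpy as np
from h import *
c=pickle.load(open("lift.pkl","rb"));a=np.linspace(0,6.283,200)
C=np.c_[.031*np.cos(a),.031*np.sin(a),0*a]
for dz in(-.041,-.038,-.035):
    p=(proj(c,C+[.4645,.3147,.209+dz])+.5-[325,60])*4.8-.5
    print(dz,p.min(0),p.max(0),p.mean(0))
p=(proj(c,[[.4645,.3147,.171],[.4745,.3147,.171],[.4645,.3247,.171]])+.5-[325,60])*4.8;print(p)
E
```

```text
-0.041 [301.26531401 310.42643961] [395.28819753 368.8055319 ] [348.35772994 339.53366593]
-0.038 [301.79228099 306.84783029] [395.95825661 365.20625195] [348.9563564  335.94441698]
-0.035 [302.32079918 303.25865128] [396.63029354 361.59599934] [349.55674794 332.34439674]
[[349.30148142 336.08856363]
 [356.91788636 344.82391566]
 [362.43399108 332.49860038]]
```

play_rows([
  [[-0.005,0.03,0],[0,0,0]],
  [[-0.013,0.08,0],[0,0,0]],
  [[-0.024,0.15,0],[0,0,0]],
  [[-0.04,0.25,0],[0,0,0]],
  [[-0.056,0.35,0],[0,0,0]],
  [[-0.072,0.45,0],[0,0,0]],
  [[-0.088,0.55,0],[0,0,0]],
  [[-0.104,0.65,0],[0,0,0]],
  [[-0.12,0.75,0],[0,0,0]],
  [[-0.136,0.85,0],[0,0,0]],
  [[-0.147,0.92,0],[0,0,0]],
  [[-0.155,0.97,0],[0,0,0]],
  [[-0.16,1,0],[0,0,0]],
])

```text
time: 8.17
tool_pos: [0.4915, 0.0607, 0.2092]
tcp_rot: [3.113, 0.414, -0.002]
wrist_force: [0.3, 0.0, -0.8]
width: 0.713
grip_force: 35.1
```

play_rows([
  [[-0.005,0.03,0],[0,0,0]],
  [[-0.013,0.08,0],[0,0,0]],
  [[-0.024,0.15,0],[0,0,0]],
  [[-0.04,0.25,0],[0,0,0]],
  [[-0.056,0.35,0],[0,0,0]],
  [[-0.072,0.45,0],[0,0,0]],
  [[-0.088,0.55,0],[0,0,0]],
  [[-0.104,0.65,0],[0,0,0]],
  [[-0.12,0.75,0],[0,0,0]],
  [[-0.136,0.85,0],[0,0,0]],
  [[-0.147,0.92,0],[0,0,0]],
  [[-0.155,0.97,0],[0,0,0]],
  [[-0.16,1,0],[0,0,0]],
])

```text
time: 9.25
tool_pos: [0.5194, -0.1897, 0.2095]
tcp_rot: [-3.114, -0.416, 0.001]
wrist_force: [0.1, 0.4, -1.6]
width: 0.712
grip_force: 35.1
```

play_rows([
  [[-0.01,0.05,0],[0,0,0]],
  [[-0.03,0.12,0],[0,0,0]],
  [[-0.05,0.22,0],[0,0,0]],
  [[-0.07,0.31,0],[0,0,0]],
  [[-0.081,0.36,0],[0,0,0]],
  [[-0.081,0.378,0],[0,0,0]],
  [[-0.081,0.378,0],[0,0,0]],
  [[-0.081,0.378,0],[0,0,0]],
  [[-0.081,0.378,0],[0,0,0]],
  [[-0.081,0.378,0],[0,0,0]],
])

```text
time: 10.08
tool_pos: [0.525, -0.2838, 0.2099]
tcp_rot: [-3.113, -0.42, 0.0]
wrist_force: [-0.2, -0.4, -0.8]
width: 0.709
grip_force: 35.2
```

play_rows([
  [[0,0,0.03],[0,0,0]],
  [[0,0,0.08],[0,0,0]],
  [[0,0,0.14],[0,0,0]],
  [[0,0,0.2],[0,0,0]],
  [[0,0,0.26],[0,0,0]],
  [[0,0,0.32],[0,0,0]],
  [[0,0,0.37],[0,0,0]],
  [[0,0,0.39],[0,0,0]],
  [[0,0,0.4],[0,0,0]],
  [[0,0,0.4],[0,0,0]],
  [[0,0,0.4],[0,0,0]],
])

```text
time: 11.0
tool_pos: [0.5254, -0.2851, 0.1104]
tcp_rot: [3.113, 0.418, 0.001]
wrist_force: [-0.1, -0.6, -0.0]
width: 0.713
grip_force: 35.2
```

```bash
python3 - <<'E'
from workcell import bot,cams
import cv2,numpy as np
from h import *
c=cams.read_camera("scene")
im=cv2.resize(c["image"][165:265,160:280],(720,600),interpolation=cv2.INTER_CUBIC)[:,:,::-1]
cv2.imwrite("pics/over.png",im);s=bot.read_state();print(s["tool_pos"],s["wrist_force"])
a=np.linspace(0,6.283,200);p=s["tool_pos"]
q=(proj(c,np.c_[.031*np.cos(a),.031*np.sin(a),0*a]+[p[0],p[1],p[2]-.038])+.5-[160,165])*6-.5
print(q.min(0),q.max(0))
r=(proj(c,[[.5245,-.337,.058],[.5245,-.233,.058],[.4725,-.285,.058],[.5765,-.285,.058]])+.5-[160,165])*6-.5;print(r)
E
```

```text
[ 0.52566143 -0.28534539  0.1108862 ] [ 0.31962825  0.24551966 -2.25844555]
[309.19705125 274.8988576 ] [439.35024    372.89150585]
[[273.29353918 373.06347299]
 [482.60404517 309.98937956]
 [352.33392501 267.43157504]
 [407.13381731 418.78340564]]
```

View pics/over.png

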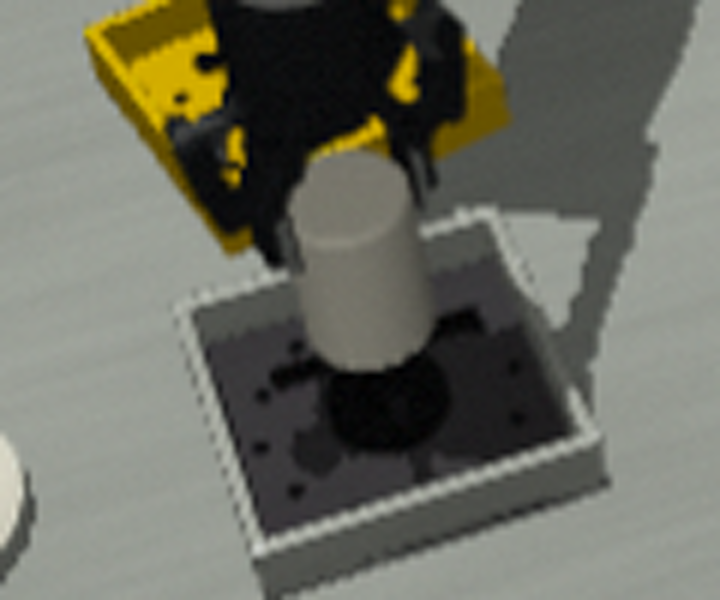

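The cup rim (303..437, bottom 371) is within about 2 mm of the axis, and the bar ends at (272,375) and (485,318) match the prediction. I'll lower it gently.

play_rows([
  [[0,0,0.015],[0,0,0]],
  [[0,0,0.03],[0,0,0]],
  [[0,0,0.045],[0,0,0]],
  [[0,0,0.056],[0,0,0]],
  [[0,0,0.064],[0,0,0]],
  [[0,0,0.064],[0,0,0]],
  [[0,0,0.064],[0,0,0]],
  [[0,0,0.064],[0,0,0]],
  [[0,0,0.064],[0,0,0]],
  [[0,0,0.064],[0,0,0]],
])

```text
time: 11.88
tool_pos: [0.525, -0.285, 0.0942]
tcp_rot: [3.114, 0.418, 0.0]
wrist_force: [-2.2, 0.8, 3.0]
width: 0.708
grip_force: 35.5
```

```bash
python3 - <<'E'
from workcell import bot,cams
import numpy as np
f=[];
for i in range(6):
    cams.read_camera("top");s=bot.read_state();f.append(s["wrist_force"])
print(np.mean(f,0),np.std(f,0),s["tool_pos"])
E
```

```text
[-1.79334579  0.47590222  2.99267898] [0.7644899  0.50721292 0.44687579] [ 0.5249445  -0.28494765  0.0939406 ]
```

play_rows([
  [[0,0,0.006],[0,0,0]],
  [[0,0,0.013],[0,0,0]],
  [[0,0,0.02],[0,0,0]],
  [[0,0,0.027],[0,0,0]],
  [[0,0,0.034],[0,0,0]],
  [[0,0,0.034],[0,0,0]],
  [[0,0,0.034],[0,0,0]],
  [[0,0,0.034],[0,0,0]],
  [[0,0,0.034],[0,0,0]],
  [[0,0,0.034],[0,0,0]],
])

```text
time: 13.02
tool_pos: [0.5251, -0.285, 0.0859]
tcp_rot: [3.113, 0.418, 0.001]
wrist_force: [-3.1, 2.3, 7.0]
width: 0.708
grip_force: 35.9
```

```bash
python3 - <<'E'
from workcell import bot,cams
import numpy as np,cv2
f=[];
for i in range(8):
    c=cams.read_camera("scene");s=bot.read_state();f.append(s["wrist_force"])
print(np.mean(f,0),np.std(f,0),s["tool_pos"],s["tcp_rot"],s["grip_force"])
cv2.imwrite("pics/press.png",cv2.resize(c["image"][165:265,160:280],(720,600),interpolation=cv2.INTER_CUBIC)[:,:,::-1])
E
```

```text
[-2.6887148   1.27539169  7.03997598] [0.40906059 0.41537058 0.57536635] [ 0.52512941 -0.28502617  0.08593701] [3.11350340e+00 4.17701371e-01 5.54830333e-04] 35.85260166786611
```

View pics/press.png

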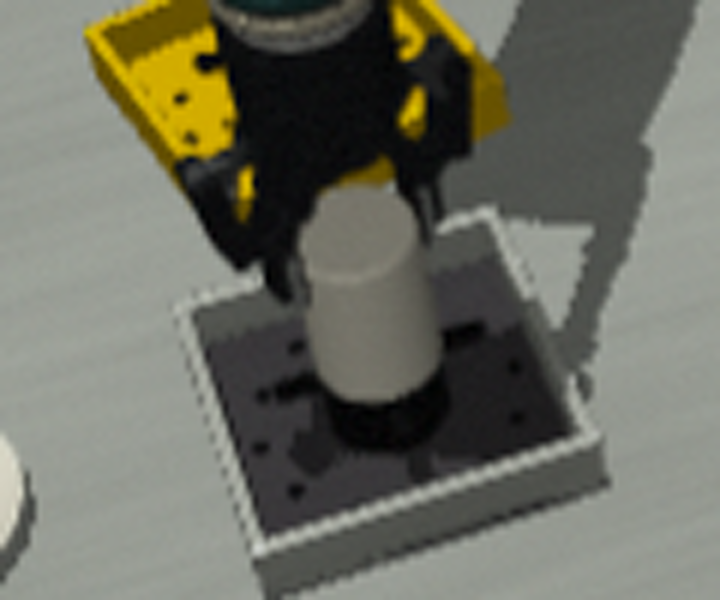

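The cup sits upright on the cross, rim bottom at crop (375,404), with both bars lowered. The force of about 8.5 N and the geometry both give about 10 mm, so I hand in.

```bash
python3 -c "
from workcell import bot
print(bot.finish_job())"
```

```text
the job is handed in; nothing more can be done
None
```

The tray's tumbler is mouth down on the grey rinser's cross, within about 2 mm of centre and pressed about 10 mm (estimated from wrist force and tool height), still gripped; the job is handed in, but no verdict was returned.

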